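# Sort a mixed handful of packed columns and caps

### The job

Sort the columns and caps lying on the bench: lay the large column lengthwise in the white polystyrene tray, lay the two small columns side by side and parallel in the steel tray, and set both spare caps down in the round porcelain dish, flange down as they stand now. Everything must lie flat on the floor of its own tray or dish, clear of the rim; set the packed columns down gently, do not drop them, and leave the wash bottle and the beaker where they are.

Things in the scene. Friction and masses are not known exactly. Their poses are not given: they have to be found in the camera images.
- large_column_center (a point): centre of the single large packed column: round barrel with black packing, white hexagonal screw cap on each end, lying on a flat of its caps. 110 mm long, plus a 3 mm nozzle at each tip; caps 34 mm across flats and 14 mm long, bare barrel between them 30 mm thick, 82 mm long; about 85 g. The point is half-way along, on the axis, 17 mm above the bench; x runs along it, z up.
- small_column_a_center (a point): centre of the first of two alike small packed columns: round barrel with black packing, white hexagonal screw cap on each end, lying on a flat of its caps. 80 mm long, plus a 3 mm nozzle at each tip; caps 22 mm across flats and 11 mm long, bare barrel between them 18 mm thick, 58 mm long; about 30 g. The point is half-way along, on the axis, 11 mm above the bench; x runs along it, z up.
- small_column_b_center (a point): centre of the second of two alike small packed columns: round barrel with black packing, white hexagonal screw cap on each end, lying on a flat of its caps. 80 mm long, plus a 3 mm nozzle at each tip; caps 22 mm across flats and 11 mm long, bare barrel between them 18 mm thick, 58 mm long; about 30 g. The point is half-way along, on the axis, 11 mm above the bench; x runs along it, z up.
- cap_a_center (a point): centre of one of two alike spare column caps: natural-white plastic, standing on its flange with its open plug up. Flange 40 mm in diameter and 4 mm thick, plug 31 mm in diameter at the foot and 29 mm at the top, whole height 24 mm; 15 g. The point is on the axis, 12 mm above the bench; z is up (the plug's way).
- cap_b_center (a point): centre of one of two alike spare column caps: natural-white plastic, standing on its flange with its open plug up. Flange 40 mm in diameter and 4 mm thick, plug 31 mm in diameter at the foot and 29 mm at the top, whole height 24 mm; 15 g. The point is on the axis, 12 mm above the bench; z is up (the plug's way).
- foam_tray: long shallow white polystyrene tray with thick walls, fixed. Outside 182 x 132 mm, walls 16 mm thick, inside 150 (x) x 100 (y) mm. Its origin is the centre of its underside, at bench height; its inner floor is 16 mm and its rim 28 mm above that. x runs along its longer side, z up.
- steel_tray: shallow thin-walled rectangular stainless steel tray with a flat rim, fixed. Inside 122 (x) x 150 (y) mm; the rim flange reaches 10 mm out on each side. Its origin is the centre of its underside, at bench height; its inner floor is 2 mm and its rim 16 mm above that. x runs along its shorter side, z up.
- dish: round shallow white porcelain dish, fixed. 148 mm across the rim, inner floor about 128 mm across. Its origin is the centre of its underside, at bench height; its inner floor is 4 mm and its rim 17 mm above that.
- wash_bottle: white plastic wash bottle with a thin curved spout, standing on the bench beside the work, 60 mm in diameter, 170 mm tall; not to be disturbed. Origin at the centre of its underside.
- beaker: glass beaker standing on the bench beside the work, 70 mm across the rim, 85 mm tall; not to be disturbed. Origin at the centre of its underside.
Things that resemble listed ones, but are neither listed nor needed, are in the scene too. What is shaped like the part that bears cap_a_center but orange is not meant. Leave any red look-alike of the part that bears large_column_center alone.

How it is judged:
By the outcome, as a careful person would: the job done as asked, in the order asked, and still so for the second after the job is handed in, with the robot touching nothing.
It also fails if it takes over 109 s, if anything falls off the work surface, if the arm or the gripper's body presses on something with over 40 N, if the wrist force passes 120 N, or if a joint passes its speed limit or range.

### The arm

A 6-joint arm with a two-finger parallel gripper is mounted at the origin on the work surface. World frame = base frame: x ahead of the robot, y to its left, z up, the work surface at z = 0. Lengths are in m, angles in rad, forces in N, time in s.
With the tool pointing down it reaches from about 0.35 to 0.975 m from the base axis. Payload 7.1 kg.
Tool frame: the origin (TCP) lies midway between the tips of the shut fingers; the grasp point (between the pads) lies 19 mm behind it; z points along the fingers, x is the direction in which the jaws open and shut, and the axes are right-handed (so a half turn about z gives the same grasp; the last joint's range is limited). The gripper opens to 88 mm and grips with 3 to 60 N. Pads are 20 mm wide; open, the fingers measure 115 mm over their backs; the gripper's body (75 mm by 178 mm) begins 61 mm behind the grasp point.
Start: joints at [-1.146, 0.423, 1.63, -0, 1.089, -0.019], TCP at [0.268, -0.564, 0.199] pointing down, gripper open.
Joint ranges: [-3, 3], [-0.9, 2.11], [0.09, 2.58], [-1.31, 4.45], [0.11, 2.69], [-2.54, 2.54]. Speed limits (rad/s): [2.39, 2.39, 3.01, 3.14, 3.14, 3.14].

### API

Orientations are given as a unit quaternion [w, x, y, z].
In Python, from station import move_pose, movel, movej, command_gripper, wait, inverse_kinematics, read_camera, camera_info, MotionError, job_done, get_time, get_joint_pos, get_qvel, get_effort, get_tcp_pos, get_ee_rot, get_ft_force, get_ft_torque, get_grip_width gives the robot as it stands. Calls block until the motion is done:
- move_pose(position, orientation): joint-space move of the TCP to a pose.
- movel(position, frame=None, v=0.15, until_force=None): straight line of the TCP; frame=None keeps the orientation; v is the mean speed in m/s. With until_force (N) it stops when the force on the tool has changed by that much, and returns True; else False.
- movej(angles): joint-space move.
- command_gripper(opening): opening from 0.0 (shut) to 1.0 (fully open); the grip force is fixed at half the most; returns when the fingers have stopped.
- wait(seconds).
- inverse_kinematics(position, orientation): joint angles nearest the present ones, or None.
- read_camera(name): name is "scene" or "side" or "wrist"; returns the picture (384x512x3 uint8, red, green, blue); there is no depth.
- camera_info(name): a dict with "intrinsics" (3x3 intrinsics, pixels), "dist" ([k1, k2, p1, p2, k3] as OpenCV has them; the pictures are not rectified), "T" (4x4, takes a point from camera to world coordinates); the wrist camera has in their place "tool_from_camera" (4x4, takes a point from camera to tool coordinates, whose origin is the TCP and whose axes are the tool frame's). Camera axes: x right, y up, looking along -z (the intrinsics and any distortion apply to the point x, -y, -z); pixel columns grow to the right and rows downward; lengths in m; the calibration is good to about 2 mm. A picture is of the moment at which its call begins: read the wrist's pose just before it. camera_info takes no time and is no camera call.
A pose or a line that the arm cannot do raises MotionError and nothing moves.
- job_done(): hands the job in, once; it reports no verdict.
Readings, each from a call of its own:
- get_time(): time.
- get_joint_pos(): joint angles.
- get_qvel(): joint speeds.
- get_effort(): joint torques, N m.
- get_tcp_pos(): TCP position.
- get_ee_rot(): TCP orientation.
- get_ft_force(): force on the tool from outside, world axes, zero at the start.
- get_ft_torque(): the same for the moment, N m.
- get_grip_width(): opening from 0.0 (shut) to 1.0 (fully open).
Only numpy, scipy, OpenCV 4.12 (cv2) and the standard library are available. Lean on these libraries where they do the work, as an engineer would, in place of code of your own. Each camera call takes 0.05 s, during which the arm holds its last target. There are 200 camera calls.

## Working session

There is one attempt and no reset: what is moved stays moved. The work goes in short steps, each a Python script; the robot and the scene stay as the last script left them, time stands still between calls to the robot, and variables do not carry over. Pictures are saved under pics/ and viewed, about 12 in all and at most 16, crops included, and the job is handed in when it is done.

```bash
ls; mkdir -p pics; python3 - <<'E'
from station import *
import cv2
for n in ("scene","side"):
    cv2.imwrite(f"pics/{n}0.png",read_camera(n)[:,:,::-1])
for n in ("scene","side","wrist"): print(n,camera_info(n))
print(get_time(),get_ee_rot())
E
```

```text
pics
scene {'intrinsics': array([[485.40431204,   0.        , 246.16787965],
       [  0.        , 485.40431204, 179.66484588],
       [  0.        ,   0.        ,   1.        ]]), 'dist': array([-0.08307891,  0.        ,  0.        ,  0.        ,  0.        ]), 'T': array([[ 0.84777948, -0.3987774 ,  0.34963772,  0.8890957 ],
       [ 0.5301558 ,  0.65501471, -0.53841486, -0.68952733],
       [-0.01431017,  0.64181954,  0.76672218,  1.04510502],
       [ 0.        ,  0.        ,  0.        ,  1.        ]])}
side {'intrinsics': array([[412.01135   ,   0.        , 258.64112976],
       [  0.        , 412.01135   , 197.73985566],
       [  0.        ,   0.        ,   1.        ]]), 'dist': array([-0.05887658,  0.        ,  0.        ,  0.        ,  0.        ]), 'T': array([[-0.82025834,  0.29169684, -0.49202563, -0.18003035],
       [-0.57193961, -0.43004217,  0.69853333,  0.87049013],
       [-0.0078318 ,  0.85438673,  0.51957865,  0.69720194],
       [ 0.        ,  0.        ,  0.        ,  1.        ]])}
wrist {'intrinsics': array([[286.25178654,   0.        , 251.38246559],
       [  0.        , 286.25178654, 188.78620062],
       [  0.        ,   0.        ,   1.        ]]), 'dist': array([0.00233095, 0.        , 0.        , 0.        , 0.        ]), 'tool_from_camera': array([[ 9.99999147e-01,  2.13337660e-04,  1.28853132e-03,
        -1.04382973e-04],
       [ 5.43299513e-04, -9.65107736e-01, -2.61852558e-01,
        -7.22155751e-02],
       [ 1.18770854e-03,  2.61853035e-01, -9.65107029e-01,
        -1.85142620e-01],
       [ 0.00000000e+00,  0.00000000e+00,  0.00000000e+00,
         1.00000000e+00]])}
0.1 [-3.68186495e-04  8.45386280e-01 -5.34155001e-01 -5.80263907e-04]
```

View pics/scene0.png

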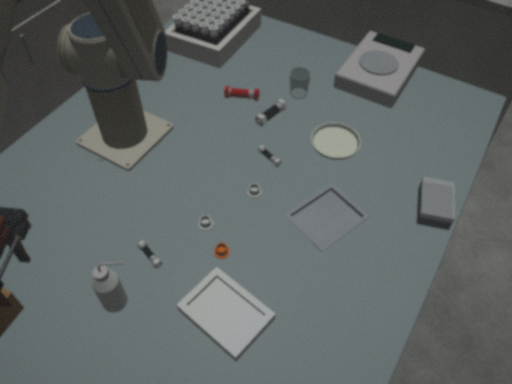

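View pics/side0.png

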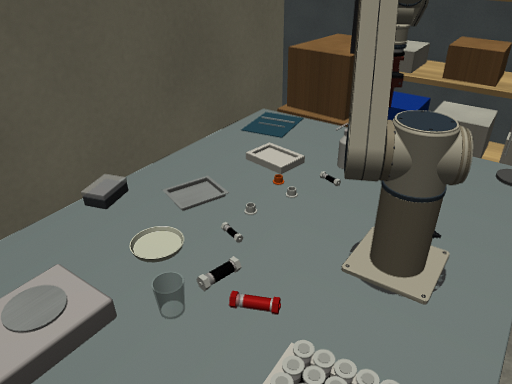

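The scene shows the large column (271,111), small columns (269,155) and (149,254), caps (254,189) and (205,222), the dish (335,141), the steel tray (327,216) and the foam tray (226,311). The decoys are the red column (242,92) and the orange cap (221,250). The side view shows the same things.

```bash
cat > h.py <<'E'
from station import *
import numpy as np, cv2
from scipy.spatial.transform import Rotation as R
def Tcam(n):
    i=camera_info(n)
    if n!="wrist": return i,i["T"]
    q=get_ee_rot(); T=np.eye(4); T[:3,:3]=R.from_quat([q[1],q[2],q[3],q[0]]).as_matrix(); T[:3,3]=get_tcp_pos()
    return i,T@i["tool_from_camera"]
def cast(i,T,px,z):
    p=cv2.undistortPoints(np.float64(px).reshape(-1,1,2),i["intrinsics"],i["dist"]).reshape(-1,2)
    d=np.c_[p[:,0],-p[:,1],-np.ones(len(p))]@T[:3,:3].T; o=T[:3,3]
    return o+d*((z-o[2])/d[:,2])[:,None]
def quat(a):
    "tool down, jaws opening along world angle a"
    x=np.array([np.cos(a),np.sin(a),0]); z=np.array([0,0,-1.])
    q=R.from_matrix(np.c_[x,np.cross(z,x),z]).as_quat(); return [q[3],q[0],q[1],q[2]]
E
python3 - <<'E'
from h import *
P={"scene":dict(large=(271,111),sa=(269,155),sb=(149,254),ca=(254,189),cb=(205,222),dish=(335,141),steel=(327,216),foam=(226,311),bottle=(110,297),beaker=(299,92)),
"side":dict(large=(219,272),sa=(232,232),sb=(330,178),ca=(251,209),cb=(292,191),dish=(157,243),steel=(195,193),foam=(275,157),beaker=(172,305))}
for n in P:
    i,T=Tcam(n)
    for k,p in P[n].items(): print(n,k,cast(i,T,[p],dict(foam=.028,steel=.016,dish=.015).get(k,.012))[0].round(3))
q=get_ee_rot();print(R.from_quat([q[1],q[2],q[3],q[0]]).as_matrix().round(2), get_joint_pos())
for y in(.15,-.2):
  for x in (.5,.6):
    for a in (0,np.pi/2,-np.pi/2,np.pi): print(x,y,a,inverse_kinematics([x,y,.35],quat(a)))
E
```

```text
scene large [0.335 0.316 0.012]
scene sa [0.425 0.149 0.012]
scene sb [ 0.34  -0.293  0.012]
scene ca [0.454 0.019 0.012]
scene cb [ 0.403 -0.141  0.012]
scene dish [0.565 0.298 0.015]
scene steel [0.665 0.038 0.016]
scene foam [ 0.59  -0.324  0.028]
scene bottle [ 0.336 -0.434  0.012]
scene beaker [0.367 0.444 0.012]
side large [0.348 0.295 0.012]
side sa [0.425 0.144 0.012]
side sb [ 0.339 -0.298  0.012]
side ca [0.45  0.017 0.012]
side cb [ 0.402 -0.147  0.012]
side dish [0.559 0.303 0.015]
side steel [0.654 0.047 0.016]
side foam [ 0.571 -0.304  0.028]
side beaker [0.364 0.441 0.012]
[[ 0.43 -0.9  -0.  ]
 [-0.9  -0.43  0.  ]
 [-0.   -0.   -1.  ]] [-1.14601725e+00  4.23754368e-01  1.63061565e+00 -2.65207971e-05
  1.08859687e+00 -1.89888525e-02]
0.5 0.15 0 [ 2.68658554e-01  1.21627777e-01  1.68399359e+00 -4.44089210e-16
  1.33597129e+00  2.68658554e-01]
0.5 0.15 1.5707963267948966 [ 2.68658554e-01  1.21627777e-01  1.68399359e+00 -4.44089210e-16
  1.33597129e+00 -1.30213777e+00]
0.5 0.15 -1.5707963267948966 [ 2.68658554e-01  1.21627777e-01  1.68399359e+00 -4.44089210e-16
  1.3359712
[... 545 characters left out ...]
-4.02605921e-01]
0.5 -0.2 1.5707963267948966 [-4.02605921e-01  1.49636451e-01  1.65128773e+00 -4.44089210e-16
  1.34066847e+00 -1.97340225e+00]
0.5 -0.2 -1.5707963267948966 [-4.02605921e-01  1.49636451e-01  1.65128773e+00 -4.44089210e-16
  1.34066847e+00  1.16819041e+00]
0.5 -0.2 3.141592653589793 None
0.6 -0.2 0 [-3.40567217e-01  3.07065832e-01  1.45012262e+00 -4.44089210e-16
  1.38440420e+00 -3.40567217e-01]
0.6 -0.2 1.5707963267948966 [-3.40567217e-01  3.07065832e-01  1.45012262e+00 -4.44089210e-16
  1.38440420e+00 -1.91136354e+00]
0.6 -0.2 -1.5707963267948966 [-3.40567217e-01  3.07065832e-01  1.45012262e+00 -4.44089210e-16
  1.38440420e+00  1.23022911e+00]
0.6 -0.2 3.141592653589793 None
```

```bash
python3 - <<'E'
from h import *
import pickle
for k,(x,y) in dict(R=(.47,-.25),L=(.47,.2)).items():
    move_pose([x,y,.30],quat(0)); wait(.3)
    i,T=Tcam("wrist"); im=read_camera("wrist")[:,:,::-1]
    cv2.imwrite(f"pics/w{k}.png",im); np.save(f"pics/w{k}.npy",T)
    print(get_time())
E
```

```text
1.8917
3.8917
```

View pics/wR.png

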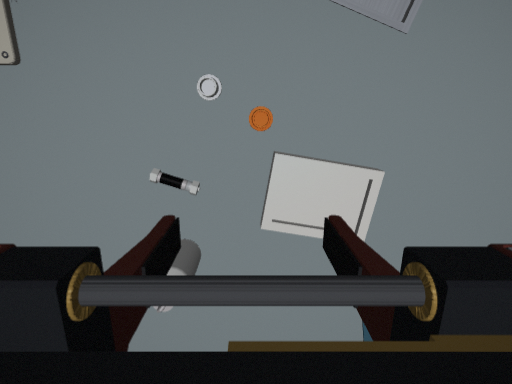

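View pics/wL.png

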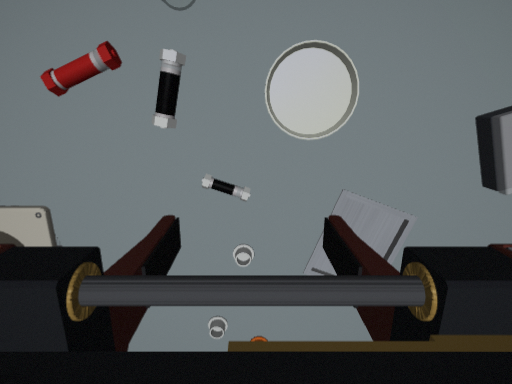

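The wrist views show small b near (174,181), cap b (209,87), the foam tray corners, the large column (169,90), small a (226,187), cap a (243,256), the dish (312,90) and the top of the steel tray (343,190)-(416,216).

```bash
cat > m.py <<'E'
from h import *
def axis(pts):
    c=pts.mean(0); u=np.linalg.svd(pts-c,full_matrices=False)[2][0]; return c,np.arctan2(u[1],u[0])
def barrel(im,i,T,roi,z):
    x0,y0,x1,y1=roi; g=im.max(2); m=np.zeros(g.shape,np.uint8); m[y0:y1,x0:x1]=(g[y0:y1,x0:x1]<45)
    n,l,s,c=cv2.connectedComponentsWithStats(m); k=1+np.argmax(s[1:,4])
    v,u=np.nonzero(l==k); p=cast(i,T,np.c_[u,v],z)[:,:2]; c,a=axis(p)
    t=(p-c)@[np.cos(a),np.sin(a)]; c=c+np.array([np.cos(a),np.sin(a)])*(t.max()+t.min())/2
    return c.round(4),round(float(np.degrees(a)),1),"len",round(float(np.ptp(t)),4)
def blob(im,i,T,roi,z,th):
    x0,y0,x1,y1=roi; g=im.min(2); m=np.zeros(g.shape,np.uint8); m[y0:y1,x0:x1]=(g[y0:y1,x0:x1]>th)
    c=max(cv2.findContours(m,cv2.RETR_EXTERNAL,cv2.CHAIN_APPROX_NONE)[0],key=cv2.contourArea)
    p=cast(i,T,cv2.convexHull(c).reshape(-1,2),z)[:,:2].astype(np.float32)
    return p
E
python3 - <<'E'
from m import *
i=camera_info("wrist"); TR,TL=np.load("pics/wR.npy"),np.load("pics/wL.npy")
R_,L_=cv2.imread("pics/wR.png"),cv2.imread("pics/wL.png")
print("large",barrel(L_,i,TL,(140,40,195,140),.017))
print("sa",barrel(L_,i,TL,(195,165,260,210),.011))
print("sb",barrel(R_,i,TR,(140,160,210,205),.011))
print("bg",R_[60,150],"steel",L_[220,360],"dish rim")
for th in(110,140):
  for n,im,T,roi,z in(("ca",L_,TL,(225,238,262,272),.006),("cb",R_,TR,(190,68,228,106),.006),("dish",L_,TL,(255,30,368,145),.012)):
    p=blob(im,i,T,roi,z,th); print(th,n,cv2.minEnclosingCircle(p))
print("foam corners",cast(i,TR,[(274,153),(383,170),(262,229),(366,243)],.028)[:,:2].round(3).tolist())
print("steel wrist",cast(i,TL,[(343,190),(416,216)],.016)[:,:2].round(3).tolist())
j,S=Tcam("scene")
print("steel scene",cast(j,S,[(334,186),(365,215),(325,248),(287,216)],.016)[:,:2].round(3).tolist())
# spout tip two-view
def ray(n,px):
    i,T=Tcam(n); return T[:3,3],cast(i,T,[px],0)[0]-T[:3,3]
for a,b in(((123,263),(337,131)),):
    o1,d1=ray("scene",a);o2,d2=ray("side",b); s=np.linalg.lstsq(np.c_[d1,-d2],o2-o1,rcond=None)[0]; print("spout",o1+d1*s[0],o2+d2*s[1])
for f,n,(x,y,w,h) in(("scene0","a",(75,170,220,190)),("side0","b",(320,100,100,100))):
    c=cv2.imread(f"pics/{f}.png")[y:y+h,x:x+w]; cv2.imwrite(f"pics/c{n}.png",cv2.resize(c,None,fx=3,fy=3,interpolation=cv2.INTER_CUBIC))
E
```

```text
large (array([0.3398, 0.2982]), -102.4, 'len', 0.0616)
sa (array([0.4211, 0.1471]), -19.4, 'len', 0.0357)
sb (array([ 0.3326, -0.2916]), -17.7, 'len', 0.0364)
bg [122 120 110] steel [139 133 129] dish rim
110 ca ((0.4545833170413971, 0.015232181176543236), 0.047636955976486206)
110 cb ((0.40195780992507935, -0.14092548191547394), 0.041109178215265274)
110 dish ((0.5683789253234863, 0.3038220703601837), 0.12503069639205933)
140 ca ((0.45499685406684875, 0.014019230380654335), 0.022587716579437256)
140 cb ((0.4024953246116638, -0.14141437411308289), 0.01971803978085518)
140 dish ((0.5648894906044006, 0.30128002166748047), 0.07444469630718231)
foam corners [[0.506, -0.243], [0.684, -0.271], [0.488, -0.374], [0.669, -0.4]]
steel wrist [[0.626, 0.142], [0.757, 0.095]]
steel scene [[0.637, 0.139], [0.748, 0.092], [0.703, -0.052], [0.576, -0.016]]
spout [ 0.37664467 -0.39134165  0.1446394 ] [ 0.37173045 -0.39427965  0.14646315]
```

View pics/ca.png

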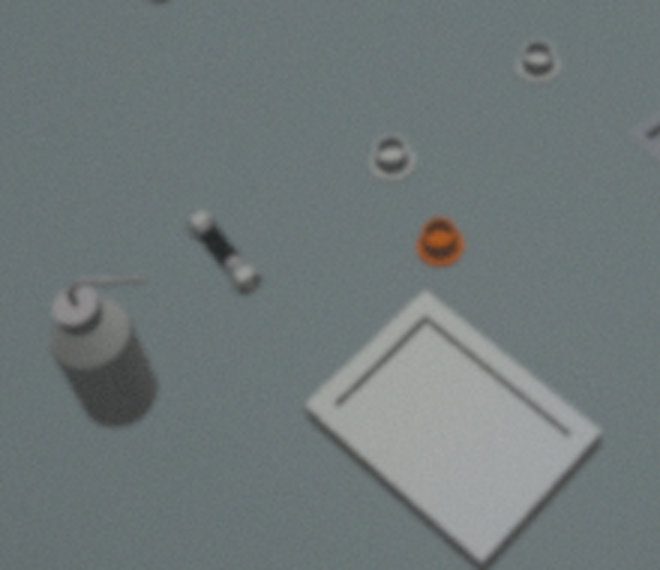

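View pics/cb.png

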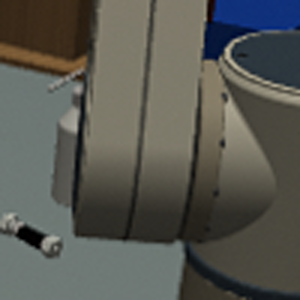

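Scene crop: spout tip at (145,279), base front at (119,425). Side crop: spout tip at (48,91). Next I'll get the column centres from full silhouettes, plus the bottle base.

```bash
cat >> m.py <<'E'
def sil(im,i,T,roi,z):
    "whole column: pixels unlike the bench"
    x0,y0,x1,y1=roi; s=im[y0:y1,x0:x1].astype(float); b=np.median(s.reshape(-1,3),0)
    m=(np.abs(s-b).max(2)>28).astype(np.uint8); m=cv2.morphologyEx(m,cv2.MORPH_CLOSE,np.ones((5,5)))
    n,l,st,_=cv2.connectedComponentsWithStats(m); k=1+np.argmax(st[1:,4]); v,u=np.nonzero(l==k)
    p=cast(i,T,np.c_[u+x0,v+y0],z)[:,:2].astype(np.float32); (c,(w,h),a)=cv2.minAreaRect(p)
    return np.round(c,4),"size",round(w,4),round(h,4),"axis deg",round(a if w>h else a+90,1),"pca",np.degrees(axis(p)[1]).round(1)
E
python3 - <<'E'
from m import *
i=camera_info("wrist"); TR,TL=np.load("pics/wR.npy"),np.load("pics/wL.npy")
R_,L_=cv2.imread("pics/wR.png"),cv2.imread("pics/wL.png")
print("large",sil(L_,i,TL,(140,40,195,140),.017))
print("sa",sil(L_,i,TL,(190,165,265,205),.011))
print("sb",sil(R_,i,TR,(140,155,210,205),.011))
j,S=Tcam("scene"); p=cast(j,S,[(75+119/3,170+425/3),(75+85/3,170+405/3),(75+157/3,170+387/3)],0); print(p)
d=p[0,:2]-S[:2,3]; print("bottle",p[0,:2]+.03*d/np.linalg.norm(d))
E
```

```text
large (array([0.3422, 0.3038]), 'size', 0.1173, 0.0349, 'axis deg', 78.9, 'pca', np.float32(-102.2))
sa (array([0.4263, 0.1447]), 'size', 0.0217, 0.0853, 'axis deg', 161.1, 'pca', np.float32(-18.9))
sb (array([ 0.3388, -0.2927]), 'size', 0.0229, 0.0849, 'axis deg', 162.7, 'pca', np.float32(-18.0))
[[ 0.36361686 -0.45307303  0.        ]
 [ 0.32959643 -0.45478148  0.        ]
 [ 0.36769987 -0.4124579   0.        ]]
bottle [ 0.336259   -0.44076258]
```

Sizes match the specification (117x35, 85x22 mm), so I'll place the large column.

```bash
cat >> h.py <<'E'
def pick(x,y,a,z,op=.7,up=.12):
    move_pose([x,y,up],quat(a)); command_gripper(op)
    movel([x,y,z+.03],v=.2); print("contact",movel([x,y,z],v=.06,until_force=8)); command_gripper(0)
    print("grip mm",get_grip_width()*88,"tcp",get_tcp_pos().round(4)); movel([x,y,up],v=.15)
    print("held mm",get_grip_width()*88,"t",get_time())
def place(x,y,a,z,op,up=.12):
    "z: expected TCP height at contact"
    move_pose([x,y,up],quat(a)); print("width",get_grip_width()*88)
    movel([x,y,z+.012],v=.15); wait(.2)
    print("contact",movel([x,y,z-.004],v=.02,until_force=1.5),get_tcp_pos().round(4))
    command_gripper(op); movel([x,y,up],v=.15); print("t",get_time())
E
python3 - <<'E'
from h import *
r=np.radians
print(get_ft_force())
pick(.342,.3035,r(-11.7),.003)
print(get_ft_force())
place(.587,-.322,r(-98.6),.019,.55)
move_pose([.66,-.07,.28],quat(0)); wait(.3)
i,T=Tcam("wrist"); cv2.imwrite("pics/w3.png",read_camera("wrist")[:,:,::-1]); np.save("pics/w3.npy",T)
cv2.imwrite("pics/s3.png",read_camera("scene")[:,:,::-1][200:384,100:350]); print(get_time())
E
```

```text
[0.18279206 1.19483215 0.03438942]
contact False
grip mm 19.794082009907502 tcp [0.3419 0.3035 0.0033]
held mm 0.38284347791714785 t 8.4
[ 0.66427564 -0.29705267 -0.41246457]
width 0.549359169705863
contact False [ 0.5871 -0.3221  0.0151]
t 14.4083
16.0167
```

View pics/w3.png

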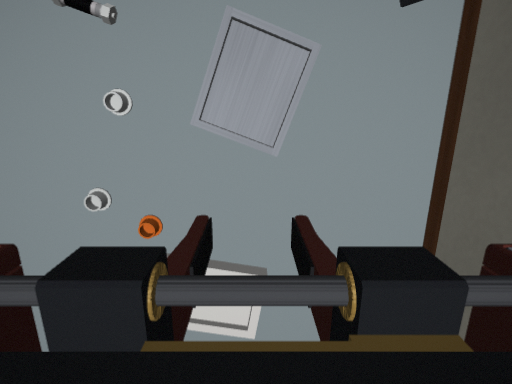

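View pics/s3.png

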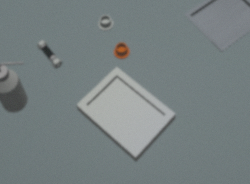

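The steel tray's inner corners are visible and the foam tray is empty: the large column slipped out of the jaws. I'll check where it is.

```bash
python3 - <<'E'
from h import *
a=read_camera("scene")[:,:,::-1][60:220,200:400]; b=read_camera("side")[:,:,::-1][180:340,130:330]
cv2.imwrite("pics/x4.png",np.hstack([cv2.resize(a,(400,320)),cv2.resize(b,(400,320))]))
E
```

```text
(no output)
```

View pics/x4.png

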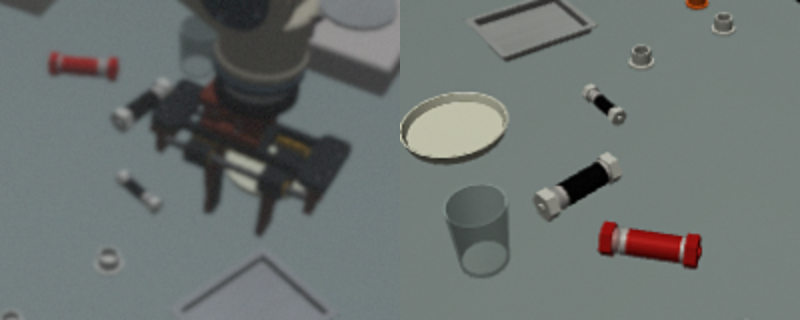

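The large column hasn't moved (270,111). I'll close on it again and look while the jaws are closed.

```bash
python3 - <<'E'
from h import *
x,y,a=.342,.3035,np.radians(-11.7)
move_pose([x,y,.12],quat(a)); command_gripper(.7); movel([x,y,.03],v=.2); movel([x,y,.002],v=.06)
def snap(): return read_camera("side")[:,:,::-1][200:340,130:330],read_camera("wrist")[:,:,::-1]
s0,w0=snap(); command_gripper(0)
for k in range(4): print(get_time(),get_grip_width()*88,get_ft_force().round(2)); wait(.1)
s1,w1=snap()
f=lambda im:cv2.resize(im,(400,290))
cv2.imwrite("pics/x5.png",np.vstack([np.hstack([f(s0),f(w0)]),np.hstack([f(s1),f(w1)])]))
E
```

```text
20.45 22.419725423831004 [ 0.26  0.28 -1.61]
20.55 22.802032565474697 [0.13 0.26 0.08]
20.65 22.641125678454753 [ 0.03 -0.27 -1.43]
20.75 22.553476944772186 [-0.43 -0.45 -0.91]
```

View pics/x5.png

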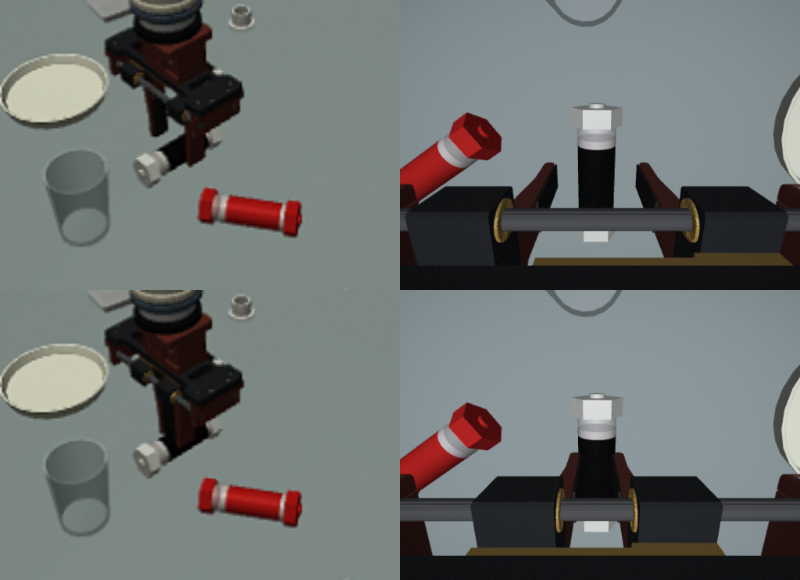

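The width changes with height exactly as if the pads' lower edge touched above the barrel's axis, so the fingertips seem to sit higher than the TCP says. I'll open and feel for the bench.

```bash
python3 - <<'E'
from h import *
x,y=get_tcp_pos()[:2]
command_gripper(.7); wait(.2)
try: print(movel([x,y,-.012],v=.015,until_force=4))
except MotionError as e: print(e)
print(get_tcp_pos(),get_ft_force(),get_time())
E
```

```text
False
[ 0.34207481  0.30355103 -0.01194318] [-0.28335296  0.11220491 -0.95453506] 23.0
```

```bash
python3 - <<'E'
from h import *
x,y=get_tcp_pos()[:2]
print(movel([x,y,-.022],v=.015,until_force=4),get_tcp_pos()[2])
z=get_tcp_pos()[2]
if z<-.015: movel([x,y,z+.002],v=.03)
command_gripper(0); print(get_grip_width()*88); movel([x,y,.12],v=.15); wait(.1); print(get_grip_width()*88,get_ft_force(),get_time())
cv2.imwrite("pics/x6.png",np.hstack([cv2.resize(read_camera("side")[:,:,::-1][150:340,130:330],(400,380)),cv2.resize(read_camera("wrist")[:,:,::-1],(400,380))]))
E
```

```text
False -0.022021097427690497
29.483056200986283
29.494109465369302 [-0.1933684  0.7125834 -0.8973041] 25.8583
```

View pics/x6.png

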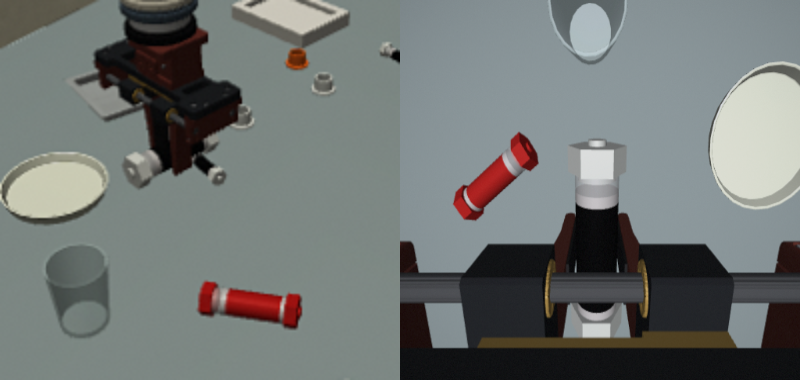

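The large column is now held at 29.5 mm: usable grip height is about 23 mm lower than the nominal TCP. I'll place it with that offset.

```bash
python3 - <<'E'
from m import *
i=camera_info("wrist"); T=np.load("pics/w3.npy"); im=cv2.imread("pics/w3.png")
p=cast(i,T,[(228,7),(320,45),(277,157),(191,123)],.016)[:,:2]
d=np.roll(p,-1,0)-p; print("steel",p.mean(0),np.linalg.norm(d,axis=1),np.degrees(np.arctan2(d[:,1],d[:,0])))
for n,roi in(("ca",(97,82,140,122)),):
    print(n,cv2.minEnclosingCircle(blob(im,i,T,roi,.006,140)))
place(.587,-.322,np.radians(-98.6),-.004,.55)
cv2.imwrite("pics/w7.png",read_camera("wrist")[:,:,::-1])
E
```

```text
steel [0.66364327 0.03734759] [0.13893458 0.17087151 0.14259262 0.16767703] [ -20.31155173 -109.81859991  158.4017426    68.95308613]
ca ((0.4536934494972229, 0.015580441802740097), 0.02181827835738659)
width 29.07933126771772
contact True [ 0.5868 -0.3219 -0.0043]
t 31.55
```

View pics/w7.png

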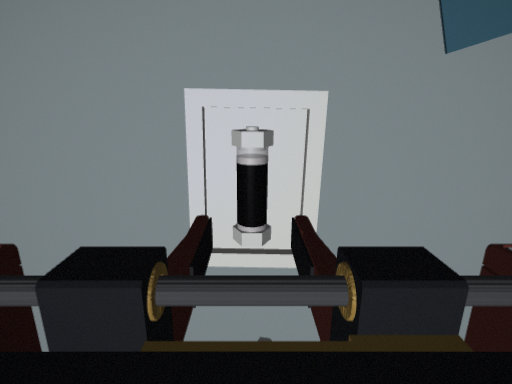

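The large column lies lengthwise in the foam tray, at (252,185) in the wrist view. The steel tray centre is (0.664, 0.037), with its x axis at about -20.5° and edges of 140 and 169 mm against 142 and 170 specified. Next, both small columns.

```bash
python3 - <<'E'
from h import *
r=np.radians
pick(.4263,.1447,r(71),-.020,.5)
if get_grip_width()*88<15: raise SystemExit("no grip a")
place(.6734,.0635,r(69.5),-.018,.38)
pick(.3388,-.2927,r(72.3),-.020,.5)
if get_grip_width()*88<15: raise SystemExit("no grip b")
place(.6538,.0111,r(69.5),-.018,.38)
cv2.imwrite("pics/w8.png",read_camera("wrist")[:,:,::-1])
E
```

```text
contact False
grip mm 17.292743248199262 tcp [ 0.4264  0.1447 -0.0198]
held mm 17.169902090182433 t 36.7417
width 17.272471344898054
contact True [ 0.6731  0.0633 -0.0179]
t 41.0917
contact False
grip mm 17.38190493163865 tcp [ 0.339  -0.2928 -0.0198]
held mm 17.160927211191034 t 46.25
width 16.999393251338233
contact True [ 0.6537  0.0111 -0.0181]
t 51.2083
```

View pics/w8.png

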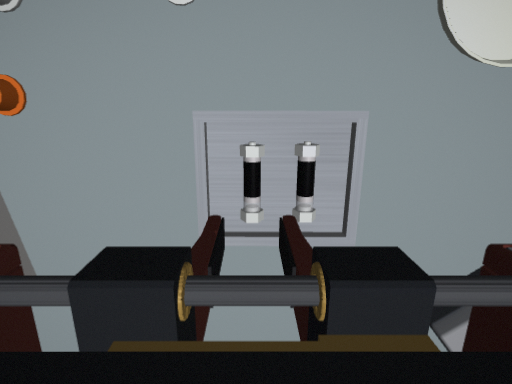

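Both small columns lie parallel in the steel tray, at (252,182) and (306,182). Next, the caps.

```bash
python3 - <<'E'
from h import *
r=np.radians
for (x,y),(u,v) in(((.4543,.0148),(.5515,.3247)),((.4025,-.1412),(.5785,.2779))):
    pick(x,y,r(30),-.015,.6)
    if get_grip_width()*88<20: raise SystemExit("no grip")
    place(u,v,r(30),-.011,.5)
move_pose([.5,.15,.25],quat(r(30)))
cv2.imwrite("pics/w9.png",np.hstack([cv2.resize(read_camera("wrist")[:,:,::-1],(400,300)),cv2.resize(read_camera("side")[:,:,::-1],(400,300))]))
E
```

```text
contact False
grip mm 28.463086072574406 tcp [ 0.4545  0.0148 -0.0148]
held mm 28.637582268196418 t 55.475
width 28.131935609631153
contact True [ 0.5513  0.3247 -0.0113]
t 59.9417
contact False
grip mm 29.569037575642298 tcp [ 0.4027 -0.1413 -0.0148]
held mm 29.323770829762235 t 64.9917
width 29.415350985465047
contact True [ 0.5782  0.2778 -0.0109]
t 69.8833
```

View pics/w9.png

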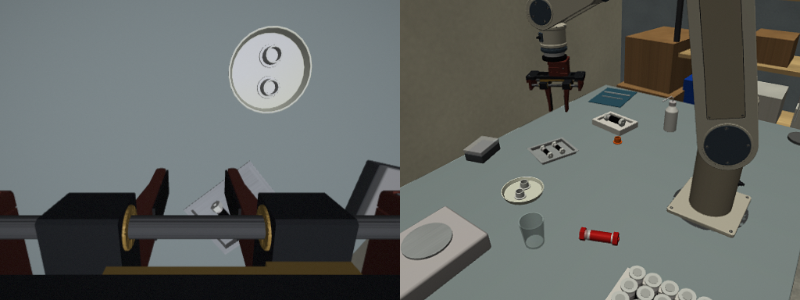

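Both caps stand flange down in the dish, the columns are in their trays, and the beaker, bottle and decoys are in place. I'm handing in.

```bash
python3 -c "
from station import *
print(get_time()); job_done()"
```

```text
70.7917
the job is handed in; nothing more can be done
```

I handed the job in at 70.8 s of the 109 s allowed, with all five parts in their places. They were placed in the order asked.

- **Large column:** it lies lengthwise in the foam tray, clear of the walls in the wrist view.
- **Small columns:** both lie parallel in the steel tray, about 56 mm apart by the commanded positions, clear of the rim.
- **Caps:** both stand flange down in the dish, 54 mm apart centre to centre by the commanded positions.

Each part was lowered until light contact, within 0.5 mm of the expected floor height, and then released.

**First grasp failed:** my first attempt at the large column slipped. The pads touched the barrel above its axis, because the real fingertips sit about 23 mm behind the stated TCP. The arm then went through the placing motion empty, and the column stayed where it was on the bench. I found the offset by feeling downwards (no bench contact down to a TCP height of -22 mm) and used it for all later grasps.

**Last checks:** the final wrist and side views agree with the above. The beaker, wash bottle, red column and orange cap look untouched in the side view; I did not measure their positions again.

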